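# Dock the tool tray on the tool case and latch it

## Robot

A 6-joint arm with a two-finger parallel gripper is mounted at the origin on a cart in front of the work surface, level with it; the furniture and walls round the work are solid. World frame = base frame: x ahead of the robot, y to its left, z up, the work surface at z = 0. Lengths are in m, angles in rad, forces in N, time in s.
With the tool pointing down it reaches from about 0.3 to 0.875 m from the base axis. Payload 4.2 kg.
Tool frame: the origin (TCP) lies midway between the tips of the shut fingers; the grasp point (between the pads) lies 19 mm behind it; z points along the fingers, y is the line along which they close (so a half turn about z gives the same grasp; the last joint's range is limited). The gripper opens to 85 mm and grips with 20 to 120 N. Pads are 22 mm wide; open, the fingers measure 114 mm over their backs; the gripper's body (76 mm by 85 mm) begins 54 mm behind the grasp point. The pads swing forward as they close: fully open they stand 13 mm farther back than shut.
Start: joints at [1.269, 0.32, 1.565, -0, 1.257, -0.02], TCP at [0.16, 0.552, 0.231] pointing down, gripper open.
Joint ranges: [-3.11, 3.11], [-0.84, 2.01], [0.21, 2.61], [-1.34, 4.49], [0.05, 2.63], [-2.56, 2.56]. Speed limits (rad/s): [2.57, 2.57, 3.14, 3.14, 3.14, 3.14].

## Interface

Orientations are given as a 3x3 rotation matrix whose columns are the frame's x, y, z axes.
In Python, from workcell import arm, kin, status, imaging gives the robot as it stands. The module is installed in compiled form; this text tells all that it offers. Calls block until the motion is done:
- arm.movep(position, orientation): joint-space move of the TCP to a pose.
- arm.servo_line(position, attitude=None, velocity=0.15, guard=None): straight line of the TCP; attitude=None keeps the orientation; velocity is the mean speed in m/s. With guard (N) it stops when the force on the tool has changed by that much, and returns True; else False.
- arm.movej(angles): joint-space move.
- arm.command_gripper(opening, f_grip=None): opening from 0.0 (shut) to 1.0 (fully open); f_grip is the grip in N (None keeps the last); returns when the fingers have stopped.
- arm.hold(seconds).
- kin.inverse_kinematics(position, orientation): joint angles nearest the present ones, or None.
- status.get_obs(): the state.
- imaging.camera(name): name is "scene" or "top" or "wrist"; returns a dict with "img" (420x560x3 uint8, blue, green, red), "z_map" (420x560 float32, m along the optical axis (not along the pixel's ray), 0 where there is no reading), "fovy" (degrees; the focal length in pixels is half the picture's height over the tangent of half this angle, whatever the lens; pixels are square), "cx", "cy" (the principal point, pixels), "pose" (4x4, takes a point from camera to world coordinates); the wrist camera has in their place "T_tool_cam" (4x4, takes a point from camera to tool coordinates, whose origin is the TCP and whose axes are the flange's). Camera axes: x right, y up, looking along -z (the intrinsics and any distortion apply to the point x, -y, -z); pixel columns grow to the right and rows downward; lengths in m; the calibration is good to about 2 mm. A picture is of the moment at which its call begins: read the wrist's pose just before it.
A pose or a line that the arm cannot do raises arm.PlanningError and nothing moves.
- arm.sign_off(): hands the job in; it is judged then, once.
The state is a dict: "time_s": time; "joints": joint angles; "qvel": joint speeds; "joint_efforts": joint torques, N m; "eef_pos": TCP position; "tcp_rot": TCP orientation; "contact_force": force on the tool from outside, world axes, zero at the start; "torque": the same for the moment, N m; "width": opening from 0.0 (shut) to 1.0 (fully open); "grasp_force": force on a finger pad.
Only numpy, scipy, OpenCV 4.12 (cv2) and the standard library are available. Lean on these libraries where they do the work, as an engineer would, in place of code of your own. Each camera call takes 0.05 s, during which the arm holds its last target. There are 200 camera calls.

## Task

Carry the loaded tool tray by its grip bar onto the stacking plate on the tool case's lid, feel for the sockets and let all four corner lugs drop fully home so that the tray sits flush, never pressing or bumping it on the case with more than about 30 N. Then push the slide latch fully across the tray's lip and let go. Keep the nozzle and the hex key in the tray, and do not disturb the white paper cup.

Things in the scene. Friction and masses are not known exactly. Their poses are not given: they have to be found in the camera images.
- tray: Open black tote tray, 140 (x) x 200 (y) mm, on four corner lugs. Origin: centre, level with the lugs' underside; z up. Floor underside z 9, floor top z 12, rim z 51 mm; thin divider along y. At each short end a lip 50 mm wide, z 9 to 15 mm, sticks out to y +-118 mm. About 0.4 to 0.65 kg, plus 0.09 kg of contents. Sliding friction 0.5 to 0.75. Symmetric, either way round fits.
- tray_lug (a point): Underside centre of one of the tray's four corner lugs: 18 x 18 mm, 9 mm tall, centres at x +-58, y +-86 mm of the tray.
- tray_grip (a point): Centre of the tray's grey grip bar, straight above the tray's origin at z 94 mm; the bar is 16 mm wide (x), 18 mm high and 110 mm long along the tray's y, on two posts (12 x 10 mm) at y +-48 mm.
- nozzle: Copper gas nozzle, 24 mm across and 64 mm tall, standing in the tray; origin at the centre of its underside.
- key: Black hex key 31 x 93 x 7 mm lying in the tray; origin at the centre of its underside.
- case: Closed grey tool case, 244 (x) x 319 (y) x 80 mm, firm on the bench (never moves). Origin: centre of its underside; z up. On its lid is the grey stacking plate (point plate_top), and at the lid's -y end the slide latch. Fully home, the tray's origin is at z 83 mm of the case; with the lugs still on top of the plate, at z 92 mm. The tray's long side runs along the case's y.
- plate_top (a point): Point on the case's z axis at z 92 mm, level with the flat top of the 12 mm stacking plate. The plate is parallel to the case but clamped through slots: its centre lies up to 6 mm in x and 4 mm in y from this point, either way, unmeasured: feel for it. From its centre the top spans x -92 to 80, y -104 to 108 mm; four 21 x 21 mm through sockets at x +-58, y +-86 mm.
- fence_corner (a point): Fixed to the case: where the corner of the plate's two fences would be, were the plate centred (they shift with it). Fence ribs rise 18 mm above the plate's top on its +x and -y sides only, inner faces at x +71 and y -101 mm of its centre. A tray slid on its lugs in +x, then -y, until it stops at both is 1 mm past centre each way; sockets leave 1.5 mm round a lug.
- latch_knob (a point): Grip point of the slide latch: on an upright black knob 14 (x) x 18 (y) mm, from z 106 to 138 mm of the case; the point is at z 124 mm and, latch open, at x 0, y -143 mm of the case. Push it 20 mm to the case's +y to close; its steel tongue (30 mm wide, 6 mm thick) then passes over the lip of a seated tray, and strikes the lip of one that is not home.
- latch (a joint): Slide latch: 0 open, 0.020 m fully closed (end stop), moving along the case's +y; it takes about 2 to 3 N and stays where it is left.
- paper_cup: White paper cup 72 mm across, 78 mm tall, standing between the things; origin at the centre of its underside.
Mind the look-alikes: they are no part of the job. Leave any pink look-alike of the tray alone.

How it is judged:
By the outcome, as a careful person would: the job done as asked, in the order asked, and still so for the second after the job is handed in, with the robot touching nothing.
It also fails if it takes over 67 s, if anything falls off the work surface, if the arm or the gripper's body presses on something with over 40 N, if the wrist force passes 120 N, or if a joint passes its speed limit or range.

## Working session

There is one attempt and no reset: what is moved stays moved. The work goes in short steps, each a Python script; the robot and the scene stay as the last script left them, time stands still between calls to the robot, and variables do not carry over. Pictures are saved under pics/ and viewed, at most 10 in all, crops included, and the job is handed in when it is done.

```bash
mkdir -p pics
python3 - <<'E'
from workcell import arm,kin,status,imaging
import cv2,numpy as np
for n in ["scene","top"]:
    c=imaging.camera(n); cv2.imwrite(f"pics/{n}0.png",c["img"]); np.savez(f"{n}0.npz",**c)
    print(n,{k:(v if k not in("img","z_map") else v.shape) for k,v in c.items()})
print(status.get_obs())
E
```

```text
scene {'img': (420, 560, 3), 'z_map': (420, 560), 'fovy': 48.14450252158091, 'cx': 284.04796977976883, 'cy': 215.9295499831536, 'pose': array([[ 0.91224669,  0.18250498, -0.36673957, -0.08683975],
       [-0.40956852,  0.42322873, -0.80816525, -1.66002099],
       [ 0.00772054,  0.88745105,  0.4608373 ,  0.94918192],
       [ 0.        ,  0.        ,  0.        ,  1.        ]])}
top {'img': (420, 560, 3), 'z_map': (420, 560), 'fovy': 51.01124443384602, 'cx': 283.3143517792914, 'cy': 203.96037194819107, 'pose': array([[ 3.92153964e-03,  9.92008503e-01, -1.26110074e-01,
         3.68550050e-01],
       [-9.99990298e-01,  4.14323410e-03,  1.49569231e-03,
        -2.39801588e-01],
       [ 2.00624305e-03,  1.26102985e-01,  9.92015127e-01,
         1.70119429e+00],
       [ 0.00000000e+00,  0.00000000e+00,  0.00000000e+00,
         1.00000000e+00]])}
{'time_s': 0.1, 'joints': array([ 1.26901389e+00,  3.20237487e-01,  1.56553719e+00,  4.90574164e-07,
        1.25742850e+00, -1.99806062e-02]), 'qvel': array([-0.00154635, -0.00109712, -0.00314689,  0.00088697,  0.00228762,
        0.00039023]), 'joint_efforts': array([ 1.26034083e-03, -4.16405976e+01, -2.34705663e+01, -1.34477800e-04,
        4.87393176e-03,  5.32077934e-05]), 'eef_pos': array([0.15976183, 0.55191656, 0.23056858]), 'tcp_rot': array([[-9.60555883e-01,  2.78086618e-01, -4.79132171e-04],
       [ 2.78087028e-01,  9.60554652e-01, -1.53761091e-03],
       [ 3.26436195e-05, -1.61020164e-03, -9.99998703e-01]]), 'contact_force': array([ 0.36413268, -0.32961173, -0.02600164]), 'torque': array([-0.04702561,  0.01291627,  0.06117756]), 'grasp_force': 0.0, 'width': 1.0046585895363747}
```

View pics/scene0.png

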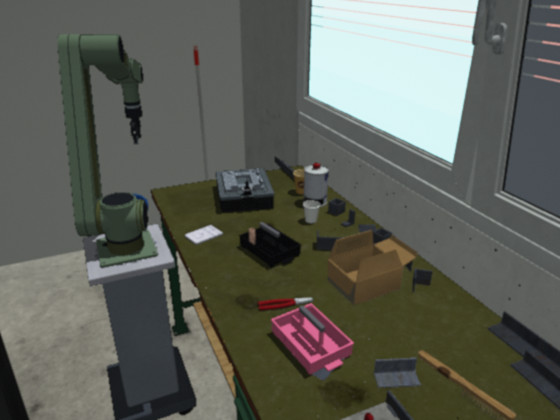

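View pics/top0.png

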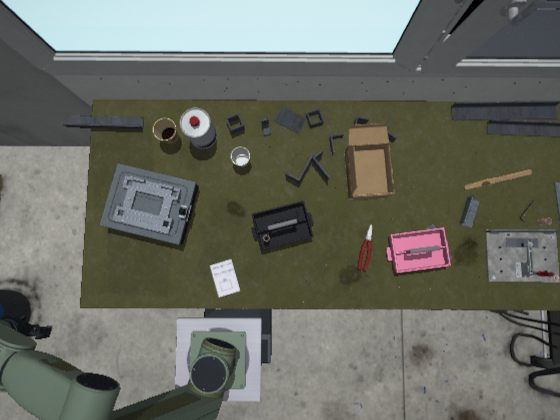

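The top view shows three things to tell apart:
- The black tray is at about (283,227), with the copper nozzle at its left end. It fits the description.
- The pink look-alike is at (420,250), so I leave it alone.
- The grey case is at (150,205). Its latch knob is at (185,210), so the case's -y end points to image right.

The white paper cup is at (241,158). Next I measure and check an enlarged crop.

```bash
cat > h.py <<'E'
import numpy as np, cv2
def cloud(c,pose):
    z=c["z_map"]; H,W=z.shape; f=H/2/np.tan(np.radians(float(c["fovy"]))/2)
    u,v=np.meshgrid(np.arange(W),np.arange(H))
    P=np.stack([(u-c["cx"])*z/f,-(v-c["cy"])*z/f,-z],-1)
    return P@pose[:3,:3].T+pose[:3,3], z>0
def rect(p):
    m=cv2.minAreaRect((p[:,:2]*1000).astype(np.float32)); 
    b=cv2.boxPoints(m); e=[b[1]-b[0],b[2]-b[1]]; e=max(e,key=np.linalg.norm)
    return np.round(m[0],1),np.round(m[1],1),round(float(np.degrees(np.arctan2(e[1],e[0]))%180),2)
E
python3 - <<'E'
from h import *
for n,boxes in (("top",dict(tray=(245,195,320,260),case=(95,155,205,255),cup=(228,142,254,174),table=(100,240,400,300))),("scene",dict(tray=(235,215,305,270),case=(210,165,278,212),cup=(300,198,322,224)))):
    c=dict(np.load(n+"0.npz")); P,ok=cloud(c,c["pose"])
    for k,(a,b,d,e) in boxes.items():
        p=P[b:e,a:d][ok[b:e,a:d]]
        if k=="table": print(np.percentile(p[:,2],[20,50,80])); continue
        rng=dict(tray=[(.03,.058),(.094,.115)],case=[(.065,.084),(.087,.098),(.102,.115),(.12,.15)],cup=[(.06,.09)])[k]
        for lo,hi in rng:
            q=p[(p[:,2]>lo)&(p[:,2]<hi)]
            if len(q)>5: print(n,k,lo,hi,len(q),rect(q),"mean",q.mean(0).round(4),"zmed",np.median(q[:,2]).round(4))
c=cv2.imread("pics/top0.png")[140:270,90:330]; cv2.imwrite("pics/crop.png",cv2.resize(c,None,fx=3.3,fy=3.3,interpolation=cv2.INTER_CUBIC))
E
```

```text
top tray 0.03 0.058 366 (array([ 500.3, -238.2]), array([144.2, 204. ]), 104.99) mean [ 0.5037 -0.2374  0.0473] zmed 0.048
top tray 0.094 0.115 129 (array([ 499.8, -237.8]), array([ 15.9, 106.7]), 104.82) mean [ 0.4996 -0.2381  0.1016] zmed 0.1013
top case 0.065 0.084 3301 (array([578. , 261.7]), array([319.7, 242.9]), 76.59) mean [0.5801 0.2609 0.0769] zmed 0.077
top case 0.087 0.098 1459 (array([581.6, 256.9]), array([298.6, 214.2]), 75.12) mean [0.567  0.2647 0.0917] zmed 0.0916
top case 0.102 0.115 152 (array([610.1, 204.7]), array([238.8, 104.6]), 39.34) mean [0.5945 0.1827 0.1081] zmed 0.1077
top case 0.12 0.15 23 (array([544.7, 122.9]), array([17. , 12.5]), 72.62) mean [0.544  0.1218 0.1348] zmed 0.1354
top cup 0.06 0.09 79 (array([759.4, -79.2]), array([69.1, 71.3]), 144.5) mean [ 0.7668 -0.0756  0.0736] zmed 0.0747
[-0.00468878 -0.00101347  0.00306103]
scene tray 0.03 0.058 686 (array([ 499.5, -239.4]), array([150. , 212.8]), 104.11) mean [ 0.4945 -0.2552  0.0431] zmed 0.0429
scene tray 0.094 0.115 99 (array([ 500. , -239.5]), array([ 22.9, 115.7]), 105.1) mean [ 0.4975 -0.2438  0.1017] zmed 0.1025
scene case 0.065 0.084 822 (array([575.5, 263. ]), array([336.2, 241.4]), 76.7) mean [0.5621 0.2132 0.0783] zmed 0.0792
scene case 0.087 0.098 457 (array([581.4, 246.7]), array([282.6, 209.2]), 80.87) mean [0.5614 0.2554 0.0932] zmed 0.0935
scene case 0.102 0.115 99 (array([604.3, 199.2]), array([236.8, 104.2]), 38.04) mean [0.5726 0.1601 0.1086] zmed 0.1088
scene case 0.12 0.15 17 (array([541.5, 117.3]), array([29.,  9.]), 69.83) mean [0.5416 0.1168 0.1321] zmed 0.1337
scene cup 0.06 0.09 135 (array([760.2, -77.5]), array([79.7, 68.3]), 68.35) mean [ 0.7599 -0.0753  0.0714] zmed 0.0707
```

View pics/crop.png

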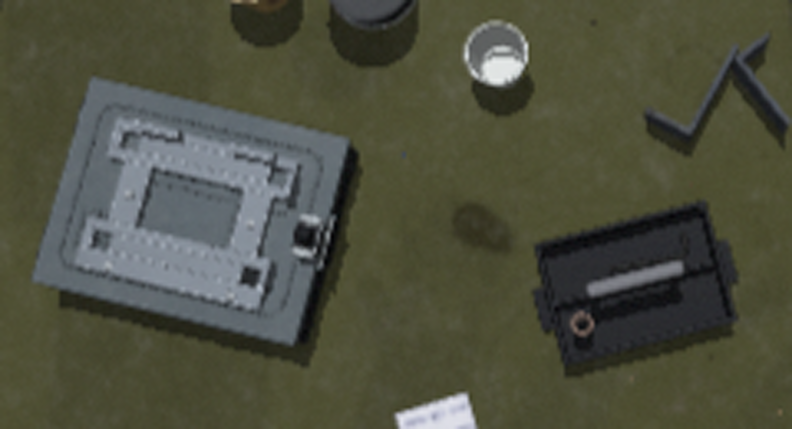

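The crop confirms it. The black tray has its grey bar at (635,278) and the nozzle at (582,323), and its mouth is open. On the case, the plate's four sockets are at about (100,238), (250,275), (130,140) and (285,180), and the latch knob is at (308,235). I'll look at the case from close up on the way to the tray.

```bash
cat >> h.py <<'E'
from workcell import arm,kin,status,imaging
def R(deg):
    a=np.radians(deg); y=np.array([np.cos(a),np.sin(a),0]); z=np.array([0,0,-1.]); return np.stack([np.cross(y,z),y,z],1)
def look(name):
    o=status.get_obs(); c=imaging.camera("wrist"); T=np.eye(4); T[:3,:3]=o["tcp_rot"]; T[:3,3]=o["eef_pos"]
    cv2.imwrite(f"pics/{name}.png",c["img"]); P,ok=cloud(c,T@c["T_tool_cam"]); np.savez(name,P=P,ok=ok,img=c["img"]); return c,P,ok
E
python3 - <<'E'
from h import *
c=imaging.camera("wrist"); print(c["T_tool_cam"].round(3),c["fovy"])
q=kin.inverse_kinematics([.56,.25,.42],R(-13.4)); print(q)
arm.movep([.56,.25,.42],R(-13.4)); c,P,ok=look("w1")
o=status.get_obs();print(o["time_s"],o["eef_pos"],o["contact_force"])
for lo,hi in [(.07,.084),(.087,.098),(.103,.116),(.12,.145)]:
    q=P[ok&(P[...,2]>lo)&(P[...,2]<hi)]; print(lo,len(q),rect(q),q.mean(0),np.median(q[:,2]))
E
```

```text
[[ 0.     0.955  0.298  0.076]
 [ 1.    -0.    -0.     0.001]
 [-0.     0.298 -0.955 -0.144]
 [ 0.     0.     0.     1.   ]] 70.91547072054627
[ 4.01126919e-01  3.39945364e-01  1.07443608e+00 -4.44089210e-16
  1.72721121e+00  6.35001039e-01]
2.1333 [0.55941876 0.25094298 0.41953239] [0.09749703 0.32280723 0.25264566]
0.07 20048 (array([591.3, 143. ]), array([ 550.3, 1087.5]), 160.53) [0.61579278 0.25989099 0.07908281] 0.07932913420930102
0.087 10660 (array([577.1, 120. ]), array([ 494.7, 1099.2]), 160.44) [0.58535529 0.25619617 0.09322571] 0.09331318118479523
0.103 1516 (array([444.4, 184.3]), array([895.3, 274.3]), 0.34) [0.55567336 0.15848782 0.10980621] 0.11029204468504278
0.12 1392 (array([456.8,  90.2]), array([874.7,  89.8]), 0.3) [0.49472304 0.09873175 0.13312104] 0.13357134441155702
```

View pics/w1.png

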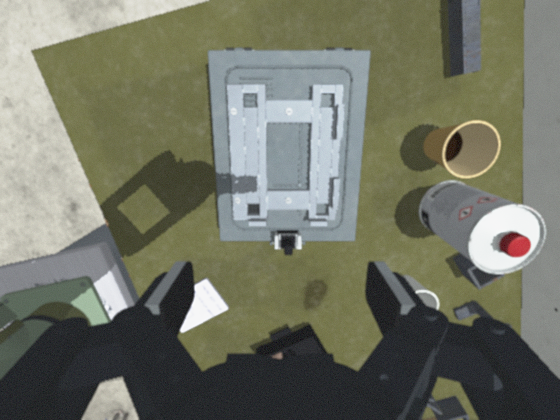

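Run:
```python
from h import *
d=np.load("w1.npz"); P,ok=d["P"],d["ok"]
C=np.array([.578,.2617]); a=np.radians(-13.4); X=np.array([np.cos(a),np.sin(a)]); Y=np.array([-np.sin(a),np.cos(a)])
L=np.stack([(P[...,:2]-C)@X,(P[...,:2]-C)@Y,P[...,2]],-1)*1000
m=ok&(abs(L[...,0])<135)&(abs(L[...,1])<172)
lid=L[m&(L[...,2]>70)&(L[...,2]<86)]; print("lid",rect(lid), np.percentile(lid[:,0],[.2,99.8]),np.percentile(lid[:,1],[.2,99.8]))
pl=L[m&(L[...,2]>89)&(L[...,2]<97)]; print("plate",rect(pl),np.percentile(pl[:,0],[.5,99.5]),np.percentile(pl[:,1],[.5,99.5]))
for name,(lo,hi) in dict(fence=(105,116)).items():
    f=L[m&(L[...,2]>lo)&(L[...,2]<hi)]; fx=f[(f[:,0]>50)&(abs(f[:,1])<100)]; fy=f[(f[:,1]<-85)&(f[:,1]>-120)]
    print("fence x inner",np.percentile(fx[:,0],[2,50,98]),"y",np.percentile(fy[:,1],[2,50,98]))
kn=L[m&(L[...,2]>122)&(L[...,2]<142)&(abs(L[...,0])<20)]; print("knob",kn.mean(0),rect(kn))
# rectified height+colour, 2px/mm... render map
W=np.zeros((344,270,3),np.uint8); Z=np.full((344,270),np.nan)
iy=(172-L[...,1][m]).astype(int); ix=(135+L[...,0][m]).astype(int); W[iy,ix]=d["img"][m]; Z[iy,ix]=L[...,2][m]
k=(W.sum(2)==0).astype(np.uint8); W=cv2.inpaint(W,k,3,cv2.INPAINT_NS)
for x,y in [(-58,-86),(-58,86),(58,-86),(58,86)]:
    h=L[m&(abs(L[...,0]-x)<20)&(abs(L[...,1]-y)<20)&(L[...,2]<86)]; print((x,y),len(h),h.mean(0).round(1) if len(h) else "",h.min(0).round(1),h.max(0).round(1))
cv2.imwrite("pics/ortho.png",cv2.resize(W[:,:],None,fx=1.7,fy=1.7))
```

```text
lid (array([-3224.3,  1175.4]), array([241198. , 316530.5]), 90.11) [-123.24420041  116.69248353] [-149.17330105  158.86528246]
plate (array([ -9014. , -11430.8]), array([172034.5, 235018.4]), 90.1) [-94.37718722  75.73258298] [-104.31076003  105.85522629]
fence x inner [67.86119837 72.01376434 76.80832327] y [-108.24766901 -104.36405262 -101.45659147]
knob [  -2.77374276 -137.70043358  136.2620906 ] (array([  -2463.5, -140156. ]), array([18138.6, 13000.6]), 89.67)
(-58, -86) 127 [-61.2 -89.2  81.4] [ -71.6 -104.    77.7] [-38.  -80.5  85.8]
(-58, 86) 195 [-62.1  85.6  80.3] [-71.7  75.4  77. ] [-52.4  95.6  84.3]
(58, -86) 125 [ 56.  -89.8  79.6] [ 46.1 -97.9  77.1] [ 66.  -80.   85.9]
(58, 86) 199 [56.3 85.7 79.8] [46.2 75.6 77. ] [65.7 95.8 85.4]
```

View pics/ortho.png

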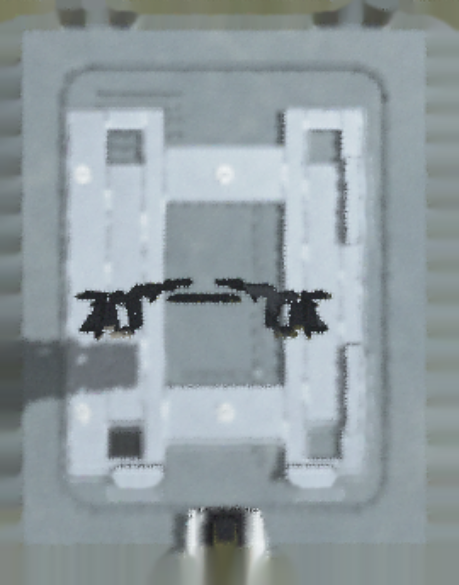

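The wrist view, rectified to the case frame, shows the sockets at pixels (125,147), (322,147), (125,442) and (322,442). The fences are on the right (+x) and bottom (-y), and the latch knob is at (225,525). The plate centre is about x -1.5±2, y -1±1 mm in the case frame, so feeling for it will do. Next I grasp the tray.

Run:
```python
from h import *
r=R(14.95); b=np.array([.5,-.2385])
arm.movep([*b,.20],r)
c,P,ok=look("w2")
q=P[ok&(P[...,2]>.097)&(P[...,2]<.115)&(np.linalg.norm(P[...,:2]-b,axis=-1)<.07)]; print(len(q),rect(q) if len(q)>10 else "")
print("stop",arm.servo_line([*b,.077],velocity=.08,guard=6))
f0=status.get_obs()["contact_force"]
arm.command_gripper(0.0,f_grip=80); o=status.get_obs(); print(o["width"],o["grasp_force"],o["eef_pos"],o["contact_force"]-f0)
print("lift",arm.servo_line([*b,.10],velocity=.04)); o1=status.get_obs()
print(o1["contact_force"]-f0,o1["torque"],o1["time_s"],o1["width"],o1["grasp_force"])
arm.servo_line([*b,.235],velocity=.1); c,P,ok=look("w3"); o=status.get_obs(); print(o["time_s"],o["width"],o["contact_force"],o["torque"])
```

```text
2236 (array([ 498.2, -236. ]), array([ 15.9, 108.8]), 105.39)
stop False
0.16944242902184048 78.73509407043457 [ 0.49929093 -0.23860707  0.0770342 ] [-4.76282382 -0.34898781  2.16354759]
lift False
[-0.74660626  1.14788694 -7.13454179] [-0.06369479 -0.07076227 -0.0369428 ] 7.1833 0.17031894976382733 78.16922307014465
8.7333 0.16566438706334058 [-0.01131944  0.69273244 -6.65731629] [ 0.05564628  0.00883005 -0.00859284]
```

View pics/w3.png

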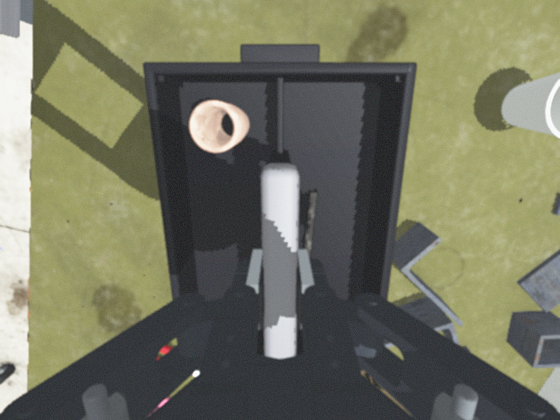

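The tray is held at its bar (pixel 280,260), hanging level. The nozzle stands at (218,126) and the key lies by the divider at about (310,220). Loaded weight is about 6.9 N. Next I carry it to the case, touch down off-socket and feel for the fences.

```bash
cat >> h.py <<'E'
C=np.array([.578,.2617]); A=-13.4; _a=np.radians(A); X=np.array([np.cos(_a),np.sin(_a)]); Y=np.array([-np.sin(_a),np.cos(_a)])
def W(x,y,z): p=C+X*x*1e-3+Y*y*1e-3; return [p[0],p[1],z*1e-3]
def S(tag=""):
    o=status.get_obs(); d=o["eef_pos"][:2]-C; f=o["contact_force"]
    s=np.array([d@X*1e3,d@Y*1e3,o["eef_pos"][2]*1e3]); fl=np.array([f[:2]@X,f[:2]@Y,f[2]])
    print(tag,"t%.1f"%o["time_s"],"p",s.round(2),"F",fl.round(1),"M",o["torque"].round(2),"w%.3f"%o["width"]); return s,fl
E
python3 - <<'E'
from h import *
arm.servo_line([.5,-.2385,.26],velocity=.1)
arm.servo_line(W(-7.5,5,260),attitude=R(A),velocity=.17); S("over")
arm.servo_line(W(-7.5,5,185),velocity=.08); arm.hold(.3); S("near")
hit=arm.servo_line(W(-7.5,5,164),velocity=.012,guard=4); s,f=S("touch %s"%hit)
arm.servo_line(W(-7.5,5,s[2]+3),velocity=.02); arm.hold(.2); S("up")
E
```

```text
over t12.3 p [ -7.35   4.54 260.09] F [ 0.4  0.6 -6.9] M [-0.06  0.01 -0.02] w0.170
near t13.7 p [ -7.42   5.09 185.35] F [-0.   0.7 -7.4] M [-0.06  0.    0.01] w0.169
touch True t14.9 p [ -7.63   4.93 168.94] F [ 0.4 -0.9  7.1] M [-0.01 -0.07  0.  ] w0.172
up t15.6 p [ -7.75   4.82 171.38] F [-0.4  0.3 -7.1] M [-0.03  0.01  0.02] w0.171
```

Run:
```python
from h import *
hit=arm.servo_line(W(12,5,171.5),velocity=.008,guard=4); s1,f=S("x %s"%hit)
arm.hold(.2); s1,f=S("x settled")
arm.servo_line(W(s1[0]-1,s1[1],171.5),velocity=.01); arm.hold(.2); s,_=S("back")
hit=arm.servo_line(W(s[0],-14,171.5),velocity=.008,guard=4); s2,f=S("y %s"%hit)
arm.hold(.2); s2,f=S("y settled")
arm.servo_line(W(s1[0]-1,s2[1]+1,171.5),velocity=.01); arm.hold(.2); S("centre")
```

```text
x True t16.8 p [ -1.62   4.17 169.94] F [ 0.  -1.1 -4.5] M [-0.03 -0.17 -0.04] w0.174
x settled t16.9 p [ -1.9    3.88 169.36] F [-0.6 -1.2  0.2] M [ 0.01 -0.3  -0.05] w0.168
back t17.6 p [ -3.25   3.72 171.  ] F [ 1.1 -0.  -6.9] M [-0.04 -0.06  0.01] w0.172
y True t18.8 p [ -3.57  -3.76 170.61] F [ 0.3  3.  -4.9] M [ 0.5  -0.42  0.05] w0.169
y settled t19.0 p [ -4.    -4.09 169.53] F [-0.1  1.3 -1.8] M [ 0.52 -0.48  0.05] w0.171
centre t19.7 p [ -3.32  -3.46 170.95] F [-0.3 -0.1 -7.5] M [ 0.16 -0.05  0.04] w0.172
```

The x "hit" came from the lugs grazing the plate (Fx was about 0). I'll redo it with more clearance.

Run:
```python
from h import *
arm.servo_line(W(-6,0,175),velocity=.02); arm.hold(.2); S("start")
hit=arm.servo_line(W(12,0,175),velocity=.008,guard=4); s1,f=S("x %s"%hit)
arm.hold(.1); s,f=S("x settled")
arm.servo_line(W(s1[0]-1.5,0,175),velocity=.01); arm.hold(.2); s,_=S("back")
hit=arm.servo_line(W(s1[0]-1.5,-14,175),velocity=.008,guard=4); s2,f=S("y %s"%hit)
arm.servo_line(W(s1[0]-1,s2[1]+1,175),velocity=.01); arm.hold(.2); S("centre")
```

```text
start t20.3 p [-6.0300e+00 -9.0000e-02  1.7496e+02] F [-0.1  0.6 -7.9] M [ 0.   -0.09  0.  ] w0.170
x True t21.4 p [ -0.79  -0.82 173.12] F [-0.1 -0.4 -7.6] M [-0.01 -0.05  0.05] w0.169
x settled t21.5 p [ -1.65  -1.45 171.54] F [-0.4 -0.5 -6.8] M [-0.   -0.04 -0.06] w0.171
back t22.2 p [-2.3400e+00 -4.0000e-02  1.7493e+02] F [-0.3  0.  -7.1] M [-0.05 -0.05 -0.01] w0.174
y True t23.0 p [ -2.82  -3.45 174.01] F [ 0.2  3.8 -4.9] M [ 0.49 -0.36  0.09] w0.175
centre t23.7 p [ -1.84  -2.79 174.84] F [-0.8 -0.3 -7.2] M [-0.04 -0.03 -0.02] w0.166
```

Run:
```python
from h import *
for dx,dy in [(-1.4,-2.4),(-.7,-2.4),(-2.1,-2.4),(-1.4,-3.2)]:
    arm.servo_line(W(dx,dy,172.5),velocity=.02); arm.hold(.2); S("above")
    hit=arm.servo_line(W(dx,dy,159),velocity=.01,guard=5); s,f=S("down %s"%hit)
    arm.hold(.2); s,f=S("settled")
    if s[2]<166.5: break
```

```text
above t24.2 p [ -1.37  -2.37 172.56] F [-0.2 -0.5 -7.3] M [-0.05 -0.07  0.02] w0.168
down True t25.1 p [ -2.    -3.26 161.67] F [-0.6 -3.2  2. ] M [ 0.11 -0.32 -0.05] w0.172
settled t25.4 p [ -2.29  -3.42 161.3 ] F [-3.1 -2.2  7.8] M [ 0.11 -0.38 -0.01] w0.170
```

It dropped into the sockets: z is 161.3, against 160 when home. I'll relieve the side load and settle it fully.

Run:
```python
from h import *
arm.servo_line(W(-1.4,-2.4,162.5),velocity=.01); arm.hold(.2); S("relieve")
hit=arm.servo_line(W(-1.4,-2.4,158.5),velocity=.006,guard=8); S("down %s"%hit)
arm.hold(.2); S("settled"); c,P,ok=look("w4")
from h import *
d=P[...,:2]-C; L=np.stack([d@X,d@Y,P[...,2]],-1)*1000
# rim height: near +y end rim y~100 and lip
for nm,(x0,x1,y0,y1,z0,z1) in dict(rimL=(-72,-40,90,102,120,145),rimR=(40,72,90,102,120,145),rimSL=(-73,-60,0,90,120,145),rimSR=(60,73,0,90,120,145),bar=(-9,9,10,50,170,195),lip=(-24,24,103,118,84,108),lid=(-110,-98,0,140,70,86)).items():
    m=ok&(L[...,0]>x0)&(L[...,0]<x1)&(L[...,1]>y0)&(L[...,1]<y1)&(L[...,2]>z0)&(L[...,2]<z1); q=L[m]
    print(nm,len(q),np.percentile(q[:,2],[10,50,90]).round(1) if len(q) else "",np.percentile(q[:,:2],[2,98],axis=0).round(1).tolist() if len(q) else "")
```

```text
relieve t26.1 p [ -1.62  -2.85 162.35] F [-2.1 -3.   2.7] M [-0.18 -0.05 -0.05] w0.173
down True t26.5 p [ -1.93  -3.3  161.82] F [-1.4 -1.9  3.4] M [ 0.25 -0.37 -0.04] w0.171
settled t26.7 p [ -1.95  -3.4  161.72] F [-1.4 -1.1  2.8] M [ 0.4  -0.62  0.02] w0.172
rimL 1184 [127.9 137.7 138.9] [[-71.4, 90.6], [-40.8, 100.9]]
rimR 1077 [128.2 134.7 135.8] [[40.6, 90.6], [68.6, 100.7]]
rimSL 3025 [123.8 136.3 139.1] [[-72.7, 2.2], [-68.1, 88.5]]
rimSR 2957 [123.3 134.  135.5] [[62.9, 2.2], [69.0, 88.7]]
bar 3232 [186.9 188.5 189.4] [[-8.6, 10.8], [6.6, 49.3]]
lip 1394 [ 99.6 100.7 101.6] [[-23.0, 106.4], [20.7, 116.5]]
lid 2504 [78.6 79.5 80.4] [[-109.8, 4.1], [-98.9, 138.4]]
```

View pics/w4.png

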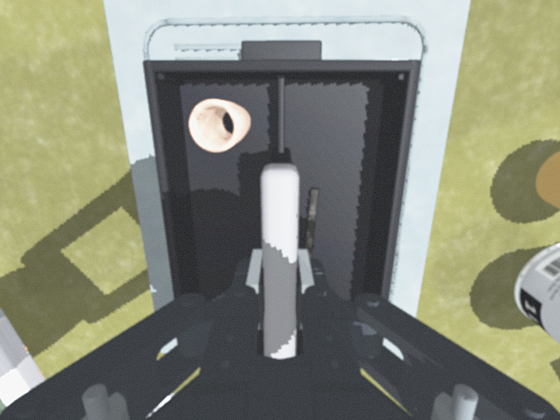

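The picture shows the tray in place, with the nozzle standing at (218,126) and the key at (312,215). Depth gives the -x rim about 3 mm too high, so the -x lugs are hung up. The side forces push the tool toward -x and -y, so I'll shift that way and lower in small steps.

```bash
cat >> h.py <<'E'
def rim():
    c,P,ok=look("wr"); d=P[...,:2]-C; L=np.stack([d@X,d@Y,P[...,2]],-1)*1000; r=[]
    for x0,x1,y0,y1,z0,z1 in [(-72,-40,90,102,130,145),(40,72,90,102,130,145),(-24,24,103,118,84,108)]:
        m=ok&(L[...,0]>x0)&(L[...,0]<x1)&(L[...,1]>y0)&(L[...,1]<y1)&(L[...,2]>z0)&(L[...,2]<z1); r.append(round(float(np.median(L[...,2][m])),1))
    print("rim -x,+x,lip",r)
E
python3 - <<'E'
from h import *
x,y=-2.2,-3.4
arm.servo_line(W(x,y,163.5),velocity=.015); arm.hold(.2); S("up"); rim()
for z in (162.5,161.5,160.7,160):
    arm.servo_line(W(x,y,z),velocity=.01); arm.hold(.1); s,f=S(z)
    if f[2]>9: break
    x-= .3*np.sign(s[0]-x)*(-1) if abs(f[0])>1.5 else 0
    y-= .3*np.sign(s[1]-y)*(-1) if abs(f[1])>1.5 else 0
rim()
E
```

```text
up t27.2 p [ -1.86  -3.27 162.87] F [ 4.1  2.5 -6.1] M [ 0.6  -1.34  0.12] w0.172
rim -x,+x,lip [138.4, 135.0, 100.9]
162.5 t27.6 p [ -1.99  -3.43 162.48] F [ 4.9  2.2 -4.4] M [ 0.57 -1.3   0.06] w0.172
161.5 t28.0 p [ -2.07  -3.7  161.97] F [0.6 0.7 0.1] M [ 0.56 -0.97  0.09] w0.172
160.7 t28.3 p [ -2.26  -3.86 161.64] F [-1.9  0.3  5.5] M [ 0.47 -0.63  0.11] w0.169
160 t28.7 p [ -2.51  -3.88 161.38] F [-2.  -0.8  7.9] M [ 0.32 -0.63  0.1 ] w0.171
rim -x,+x,lip [137.4, 134.9, 100.4]
```

Run:
```python
from h import *
d=np.load("w3.npz"); P,ok=d["P"],d["ok"]; a=np.radians(14.95); x=np.array([np.cos(a),np.sin(a)]); y=np.array([-np.sin(a),np.cos(a)])
def f(P,ok,c,x,y,zo,tag):
    q=P[...,:2]-c; L=np.stack([q@x,q@y,P[...,2]-zo],-1)*1000
    for nm,(x0,x1,y0,y1,z0,z1) in dict(rimL=(-74,-40,90,106,45,58),rimR=(40,74,90,106,45,58),rimSL=(-74,-66,0,90,47,58),rimSR=(64,74,0,90,47,58),bar=(-9,9,10,50,97,110),lip=(-24,24,103,122,9,24)).items():
        m=ok&(L[...,0]>x0)&(L[...,0]<x1)&(L[...,1]>y0)&(L[...,1]<y1)&(L[...,2]>z0)&(L[...,2]<z1); print(tag,nm,m.sum(),np.median(L[...,2][m]).round(1),np.percentile(L[...,0][m],[2,98]).round(1),np.percentile(L[...,1][m],[2,98]).round(1))
f(P,ok,np.array([.4993,-.2386]),x,y,.158,"w3")
d=np.load("wr.npz"); s=status.get_obs()["eef_pos"]; f(d["P"],d["ok"],s[:2],X,Y,s[2]-.077,"wr")
```

```text
w3 rimL 1093 51.3 [-70.2 -40.5] [ 90.6 104.2]
w3 rimR 1123 50.8 [40.8 71.9] [ 90.7 104.4]
w3 rimSL 1274 51.6 [-70.8 -66.1] [ 2.5 88.5]
w3 rimSR 1859 50.7 [66.5 72.3] [ 2.2 88.6]
w3 bar 3285 103.0 [-7.   8.7] [10.9 49.3]
w3 lip 1374 15.4 [-22.9  22.9] [110.4 120.2]
wr rimL 1157 53.0 [-71.4 -40.9] [ 90.8 104.2]
wr rimR 1123 50.4 [40.8 70.7] [ 90.7 104.5]
wr rimSL 2061 53.3 [-71.8 -66.1] [ 2.7 88.8]
wr rimSR 1861 50.3 [65.3 71.2] [ 2.3 88.7]
wr bar 3256 103.8 [-7.1  8.5] [10.9 49.4]
wr lip 1501 16.0 [-23.   22.5] [109.7 120.2]
```

All four lugs are in the sockets, with the -x ones about 3 mm short. The stiff grip is what keeps the tray tilted. I'll soften the grip, open it and let the tray settle.

Run:
```python
from h import *
arm.command_gripper(0.0,f_grip=20); S("soft"); rim()
s,_=S()
arm.servo_line(W(s[0]+.6,s[1]+.3,161.2),velocity=.02); S("wig"); rim()
arm.servo_line(W(-2.2,-3.4,161),velocity=.02); S("wig2"); rim()
arm.command_gripper(0.45); arm.hold(.3); S("open"); rim()
```

```text
soft t28.9 p [ -2.51  -3.9  161.38] F [-1.2 -1.4  6.9] M [ 0.4  -0.53  0.11] w0.170
rim -x,+x,lip [137.4, 134.8, 100.3]
 t29.0 p [ -2.52  -3.86 161.39] F [-1.9 -2.3  7.8] M [ 0.3  -0.62  0.12] w0.170
wig t29.2 p [ -2.24  -3.8  161.7 ] F [-2.1 -1.8  6.3] M [ 0.36 -0.57  0.08] w0.171
rim -x,+x,lip [137.8, 134.8, 100.6]
wig2 t29.5 p [ -2.42  -3.77 161.56] F [-0.9 -2.6  5.4] M [ 0.22 -0.58  0.13] w0.171
rim -x,+x,lip [137.5, 134.8, 100.4]
open t30.2 p [ -2.22  -3.42 160.93] F [ 0.4 -0.1 -0.7] M [-0.01 -0.04  0.  ] w0.453
rim -x,+x,lip [135.1, 134.9, 99.2]
```

Run:
```python
from h import *
arm.servo_line(W(-2.2,-3.4,205),velocity=.06); arm.command_gripper(0.0,f_grip=40)
for y in (-3,40,-46):
    arm.servo_line(W(-1.6,y,191),velocity=.08); arm.hold(.15); S("pre")
    hit=arm.servo_line(W(-1.6,y,184),velocity=.006,guard=7); S("press %s"%hit); arm.hold(.1); S()
    arm.servo_line(W(-1.6,y,193),velocity=.05)
```

```text
pre t32.1 p [ -1.47  -2.88 191.2 ] F [-0.  -0.8  0.4] M [ 0.01 -0.03 -0.02] w0.003
press True t33.0 p [ -1.6   -3.02 186.16] F [-0.7  0.   3.8] M [ 0.06  0.06 -0.04] w0.001
 t33.1 p [ -1.61  -3.   186.14] F [-0.4 -0.2  5. ] M [0.01 0.03 0.01] w-0.004
pre t34.3 p [ -1.59  39.6  191.07] F [-0.2  0.7  1.1] M [-0.01 -0.02  0.02] w-0.004
press True t35.2 p [ -1.6   40.01 186.17] F [-0.5 -0.9  3.8] M [ 0.04 -0.03  0.04] w0.004
 t35.3 p [ -1.61  40.01 186.14] F [-0.8 -1.   5.2] M [0.   0.02 0.03] w0.005
pre t37.0 p [ -1.64 -45.56 190.91] F [ 0.4 -0.2  0.7] M [ 0.06 -0.04 -0.01] w0.001
press True t37.9 p [ -1.56 -46.04 186.19] F [0.1 0.5 3.7] M [0.04 0.02 0.  ] w-0.004
 t38.0 p [ -1.55 -46.05 186.16] F [-0.4  0.1  5.7] M [-0.04  0.04  0.03] w-0.002
```

The bar top measures 186.15 mm at the centre and both ends, against 186 when home, so the tray is flush. Next is the latch.

Run:
```python
from h import *
arm.servo_line(W(-1,-70,215),velocity=.12); arm.servo_line(W(-1,-187,215),velocity=.15)
print(arm.servo_line(W(-1,-187,118),velocity=.1,guard=8)); arm.hold(.2); S("ready")
hit=arm.servo_line(W(-1,-136,118),velocity=.02,guard=9); S("push %s"%hit); arm.hold(.1); S()
```

```text
False
ready t41.0 p [  -0.7  -186.91  118.58] F [ 0.3  0.5 -0. ] M [0.06 0.03 0.03] w-0.001
push True t43.0 p [  -1.26 -143.06  117.7 ] F [-0.2 -0.8  0.3] M [-0.05 -0.06  0.  ] w0.002
 t43.1 p [  -1.6  -143.16  117.32] F [ 0.  -0.2 -0.4] M [-0.03 -0.05  0.01] w0.000
```

Run:
```python
from h import *
hit=arm.servo_line(W(-1,-136,118),velocity=.008,guard=11); S("push2 %s"%hit)
arm.servo_line(W(-1,-185,118),velocity=.08); arm.servo_line(W(-1,-185,230),velocity=.15)
arm.movep(W(-1,-90,420),R(A)); c,P,ok=look("w5"); rim()
d=P[...,:2]-C; L=np.stack([d@X,d@Y,P[...,2]],-1)*1000
kn=L[ok&(L[...,2]>125)&(L[...,2]<142)&(abs(L[...,0]+1)<14)&(L[...,1]<-106)&(L[...,1]>-175)]; print(kn.mean(0),np.percentile(kn[:,1],[2,98])); S()
```

```text
push2 True t43.6 p [  -2.03 -143.26  116.92] F [ 0.1 -1.2  1.3] M [-0.14 -0.02 -0.01] w-0.001
rim -x,+x,lip [135.0, 134.9, 99.3]
[  -3.1440929  -119.94494763  137.61187048] [-128.78661611 -112.87085848]
 t46.2 p [ -1.15 -90.77 417.49] F [0.5 0.1 0.1] M [ 0.04  0.01 -0.04] w-0.003
```

View pics/w5.png

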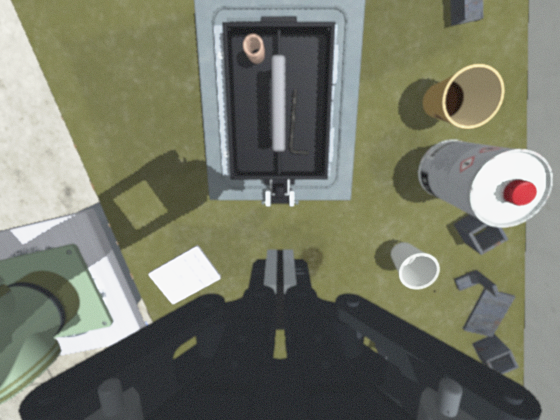

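The picture shows:
- The tray is square on the plate, with the nozzle at (254,48) and the key at (297,125) both still inside.
- The latch knob, at (280,188), is over the -y lip. It moved about 19–20 mm and met the same hard stop twice.
- The paper cup, at (415,268), is still upright, and nothing came near it.

The arm is clear of everything, so I hand in.

```bash
python3 -c "
from workcell import arm
print(arm.sign_off())"
```

```text
the job is handed in; nothing more can be done
None
```

The tray sits flush on the plate with the nozzle and hex key still in it, the latch is pushed across the lip to its end stop, the paper cup is undisturbed, and the job was handed in at about 46 s.

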